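Push a bearing sleeve up the inspection ramp and hold it at the stop

ROBOT

A 7-joint arm with a two-finger parallel gripper is mounted at the origin on the work surface. World frame = base frame: x ahead of the robot, y to its left, z up, the work surface at z = 0. Lengths are in m, angles in rad, forces in N, time in s.
With the tool pointing down it reaches from about 0.425 to 1.025 m from the base axis. Payload 9.4 kg.
Tool frame: the origin (TCP) lies midway between the tips of the shut fingers; the grasp point (between the pads) lies behind it (env.grip_depth is the z of the grasp point in the tool frame, in m); z points along the fingers, y is the line along which they close (so a half turn about z gives the same grasp; the last joint's range is limited). The gripper opens to 93 mm and grips with 3 to 60 N. Pads are 15 mm wide; open, the fingers measure 128 mm over their backs; the gripper's body (75 mm by 188 mm) begins 65 mm behind the grasp point.
Start: joints at [-1.212, 0.599, -0.003, 1.599, 0.002, 0.943, -0.08], TCP at [0.306, 0.657, 0.219] pointing down, gripper open.
Joint ranges: [-2.57, 2.57], [-0.35, 1.97], [-1.29, 1.29], [0.11, 2.56], [-1.05, 4.19], [0.11, 1.86], [-2.63, 2.63]. Speed limits (rad/s): [2.22, 2.22, 3.01, 3.01, 3.14, 3.14, 3.14].

INTERFACE

Orientations are given as a unit quaternion [x, y, z, w].
In Python, from station import env gives the robot as it stands.
- The arm moves only by the tool carry_out, never from a script. Its argument "deltas" is text: rows parted by semicolons, each of 7 numbers parted by spaces: the turn, a rotation vector about the world's x, y, z in rad, then the shift along the world's x, y, z in mm, then the opening, from -1 (shut) to 1 (fully open), so that 0 is half open. A call has exactly 8 rows; each row is the pose to reach, as a shift and turn from the pose commanded when the call began; what a row does not reach only later rows make up. A row lasts 1/12 s, in which the tool goes at most 41.7 mm and 7.16 degrees, less where a joint would pass 70% of its speed; a pose out of reach is approached as far as the arm can. A call with a gripper value outside its range is refused whole. The fingers move at their own pace and stop on an object; the grip force is fixed at half the most. Time passes only in rows, so rows that repeat a pose let the fingers close, or fill a call up. It gives the time, the measured TCP pose, the force, the opening and the grip force at its end, in the units of the state.
- env.state(): the state, without advancing time (a new reading comes with each control period).
- env.snapshot(name): name is "scene" or "top"; returns a dict with "image" (420x560x3 uint8, red, green, blue), "fx", "fy", "cx", "cy" (pixels), "rvec" (rotation vector, rad) and "tvec" (3), from world to camera coordinates, as OpenCV has them. Camera axes: x right, y down, z forward; pixel columns grow to the right and rows downward; lengths in m; the calibration is good to about 2 mm. A picture is of the moment at which its call begins. There is no depth.
- env.finish_job(): hands the job in; it is judged then, once.
Trained networks look in a picture, given as the dict that the camera call returned (one of the last four; its "shot" number tells which), for a name from the list of things; names that differ only in an ending like _2 or _b are one class to them, and where a whole thing is asked for, a point or a joint stands for the part that bears it (a point fixed in the world has none). Each returns a list of dicts, best first, with "conf" (0 to 1); they miss things now and then, are a little off and sometimes report something else, mostly with a low value. They report only what shows in the picture. A call takes as long as a camera call. They do not tell look-alikes from the thing itself.
- env.look_for(picture, name): "xy" ([column, row] as shares, 0 to 1, of the picture: columns of its width, rows of its height, amid what is visible of it).
- env.outline_of(picture, name): "pixels" (420x560 bool, what is visible of it) and "xy" ([column, row] as shares, 0 to 1, of the picture: columns of its width, rows of its height, amid what is visible of it).
- env.mark_of(picture, name): "xy" ([column, row] as shares, 0 to 1, of the picture: columns of its width, rows of its height: a listed point, or the origin of a listed thing).
The state is a dict: "clock": time; "q": joint angles; "qd": joint speeds; "tau": joint torques, N m; "eef_pos": TCP position; "eef_rot": TCP orientation; "wrist_force": force on the tool from outside, world axes, zero at the start; "torque": the same for the moment, N m; "finger_gap": finger opening in m; "gripper_force": force on a finger pad.
Only numpy, scipy, OpenCV 4.12 (cv2) and the standard library are available. Lean on these libraries where they do the work, as an engineer would, in place of code of your own. Each camera call takes 0.05 s, during which the arm holds its last target. There are 200 camera calls.

TASK

The bronze (golden) bearing sleeve lies at the foot of one lane of the two-lane inspection ramp. With your fingertips push it up its lane until it is against the red stop at the top, without lifting it and without letting it run loose or roll back down, and finish while still holding it there against the stop. Leave the steel sleeve at the foot of the other lane, and the ring gauge, plug gauge and V-block beside the ramp, where they are.

Things in the scene. Friction and masses are not known exactly. Their poses are not given: they have to be found in the camera images.
- deck: Ramp's dark sloping plate, 240 mm (x) by 136 mm (y), fixed on a blue base. Origin: centre of its upper surface, 38 mm above the bench; x points up the 8 degree slope, y left looking uphill, z square to it. Rails 14 mm high, 8 mm wide, at y = -64, 0, +64 mm make two lanes 56 mm wide centred on y = +32 and -32 mm. Rails run from x = -100 to +120 mm.
- lip (a point): Top middle of the yellow lip across the foot of both lanes, at x = -100 mm on the deck: 6 mm high, 6 mm thick. It keeps the sleeves from rolling off the foot; the deck goes on 20 mm behind it.
- stop: Fixed red stop bar across the top of both lanes, 14 mm thick, 136 mm wide, 32 mm high. Origin: middle of the lower edge of the face that looks down the slope, at x = +95 mm on the deck; same axes as the deck. A sleeve touching it has its centre 20 mm down the slope from this face.
- bronze_sleeve: Bronze (golden) bearing sleeve: cylinder 40 mm in diameter, 50 mm long, about 0.35 kg, lying across its lane, black discs at its ends. Origin at its centre; its own y is its axis, x and z turn as it rolls. It starts at the foot of either lane against the lip (centre at x = -82 mm on the deck); smooth and oiled, it rolls freely: let go, it rolls back down.
- steel_sleeve: The steel (grey) bearing sleeve of the same size, about 0.31 kg, at the foot of the other lane. Origin at its centre. To be left alone.
- ring_gauge: Steel ring gauge lying on the bench beside the ramp, 60 mm outside and 32 mm inside diameter, 20 mm high; origin at the centre of its underside. To be left alone.
- plug_gauge: Green plug gauge standing on the bench beside the ramp, 30 mm in diameter, 62 mm tall; origin at the centre of its underside. To be left alone.
- v_block: Grey V-block on the bench beside the ramp, 50 x 40 mm, 36 mm high; origin at the centre of its underside. To be left alone.
Mind the look-alikes: they are no part of the job. There is more than one size of the bronze_sleeve; the one meant has the size given above.

How it is judged:
At the end, for the whole second after the job is handed in: The bronze sleeve lies on the deck in its lane against the stop (within 4 mm), at rest, the fingers still holding it there (over 0.1 N on it); the steel sleeve is within 8 mm and the gauges and V-block within 15 mm of where they began, the plug gauge upright (x of bronze_sleeve in the frame of deck above 0.071 m and z of bronze_sleeve in the frame of deck between 0.014 and 0.026 m and contact force between the fingers and bronze_sleeve above 0.1 N and linear speed of bronze_sleeve below 0.02 m/s and distance of steel_sleeve from where it was at the start of the episode below 0.008 m and distance of each of ring_gauge, plug_gauge, v_block from where it was at the start of the episode below 0.015 m and angle between plug_gauge's own z axis and vertical below 0.2 rad); the arm keeps its last pose, push and grip.
It fails at once if the bronze sleeve is lifted more than 8 mm off the deck or falls off the ramp (z of bronze_sleeve in the frame of deck above 0.028 m or z of bronze_sleeve in the frame of deck below 0.01 m).
It fails at once if the bronze sleeve runs loose on the slope: above the foot, untouched and faster than 0.18 m/s (a roll back of about 2 cm, or a flick) (x of bronze_sleeve in the frame of deck above -0.07 m and contact force between each of the fingers, the arm and bronze_sleeve below 0.05 N and linear speed of bronze_sleeve above 0.18 m/s).
It fails at once if the steel sleeve is moved more than 8 mm (distance of steel_sleeve from where it was at the start of the episode above 0.008 m).
It fails at once if a gauge or the V-block is moved more than 15 mm or the plug gauge is tipped (distance of any of ring_gauge, plug_gauge, v_block from where it was at the start of the episode above 0.015 m or angle between plug_gauge's own z axis and vertical above 0.2 rad).
It also fails if it takes over 38 s, if anything falls off the work surface, if the arm or the gripper's body presses on something with over 40 N, if the wrist force passes 120 N, or if a joint passes its speed limit or range.

## Working session

There is one attempt and no reset: what is moved stays moved. The work goes in short steps, Python scripts to look and compute and a tool call to move; the robot and the scene stay as the last step left them, time stands still between calls to the robot, and variables do not carry over. Pictures are saved under pics/ and viewed, at most 10 in all, crops included, and the job is handed in when it is done.

Besides the shell and the picture viewer there is one more tool, called as name(argument=value, ...) on one line, values as JSON. carry_out: Moves the arm, as the interface text tells. Its arguments: {"type":"object","properties":{"deltas":{"type":"string"}},"required":["deltas"]}

```bash
mkdir -p pics
cat > h.py <<'E'
import numpy as np, cv2
from station import env
def P(s):
    R=cv2.Rodrigues(np.array(s["rvec"],float))[0]; return R,np.array(s["tvec"],float).ravel()
def ray(s,xy):
    R,t=P(s); u=xy[0]*560;v=xy[1]*420
    d=R.T@np.array([(u-s["cx"])/s["fx"],(v-s["cy"])/s["fy"],1]); return -R.T@t,d/np.linalg.norm(d)
def tri(rs):
    A=0;b=0
    for o,d in rs:
        M=np.eye(3)-np.outer(d,d);A=A+M;b=b+M@o
    p=np.linalg.solve(A,b); return p,[round(np.linalg.norm(np.cross(p-o,d))*1000,1) for o,d in rs]
E
python3 - <<'E'
from h import *
np.set_printoptions(precision=4,suppress=True)
S=[env.snapshot(n) for n in("scene","top")]
cv2.imwrite("pics/a.png",cv2.cvtColor(np.vstack([s["image"] for s in S])[:, :],cv2.COLOR_RGB2BGR)[:420])
cv2.imwrite("pics/b.png",cv2.cvtColor(S[1]["image"],cv2.COLOR_RGB2BGR))
for n in "deck lip stop bronze_sleeve steel_sleeve ring_gauge plug_gauge v_block".split():
    m=[env.mark_of(s,n) for s in S]
    for k in m: print(n,[(np.round(np.array(c["xy"])*[560,420],1),round(c["conf"],2)) for c in k[:3]])
    if m[0] and m[1]: print("   ",*tri([ray(s,k[0]["xy"]) for s,k in zip(S,m)]))
print(env.state(), env.grip_depth)
E
```

```text
deck [(array([199.2, 287. ]), 0.88)]
deck [(array([382.3, 197. ]), 0.73)]
    [ 0.561  -0.1454  0.0456] [np.float64(1.9), np.float64(1.9)]
lip [(array([175.8, 256.4]), 0.79)]
lip [(array([374.2, 245.5]), 0.77), (array([431.7, 219.7]), 0.74)]
    [ 0.4629 -0.1274  0.0223] [np.float64(0.6), np.float64(0.6)]
stop [(array([224.1, 331.2]), 0.57)]
stop [(array([393.6, 152.6]), 0.64)]
    [ 0.6527 -0.1713  0.0517] [np.float64(1.4), np.float64(1.4)]
bronze_sleeve [(array([156.1, 260.2]), 0.96), (array([253.7, 222.7]), 0.85), (array([106.3, 229.7]), 0.59)]
bronze_sleeve [(array([298.7, 228. ]), 0.66), (array([401.7, 309.1]), 0.64), (array([392.8, 241.1]), 0.56)]
    [ 0.4665 -0.0605 -0.0012] [np.float64(97.0), np.float64(97.0)]
steel_sleeve [(array([195.6, 243.6]), 0.76)]
steel_sleeve [(array([364.3, 235.2]), 0.96)]
    [ 0.486  -0.0991  0.0521] [np.float64(3.1), np.float64(3.1)]
ring_gauge [(array([272.1, 266. ]), 0.61)]
ring_gauge [(array([314.2, 187.5]), 0.64)]
    [ 0.5901 -0.0099  0.0001] [np.float64(2.9), np.float64(2.9)]
plug_gauge [(array([131.1, 327.4]), 0.61)]
plug_gauge [(array([430.4, 219.9]), 0.47)]
    [ 0.5145 -0.2572  0.0027] [np.float64(0.2), np.float64(0.2)]
v_block [(array([148.2, 378.4]), 0.77)]
v_block [(array([439.7, 181.1]), 0.92)]
    [ 0.6005 -0.2856 -0.0058] [np.float64(0.7), np.float64(0.7)]
{'clock': 0.9, 'q': array([-1.2117,  0.5993, -0.0025,  1.5994,  0.0018,  0.9429, -0.0798]), 'qd': array([ 0.0013, -0.0011,  0.0012, -0.0006,  0.0013,  0.0002, -0.0012]), 'tau': array([ -0.0013, -76.4824,   1.4952, -25.2716,  -0.0526,   0.0104,
         0.    ]), 'eef_pos': array([0.306 , 0.6572, 0.2186]), 'eef_rot': array([ 0.2161,  0.9764, -0.    ,  0.    ]), 'wrist_force': array([ 0.5664,  0.1348, -0.2446]), 'torque': array([ 0.0166, -0.0121,  0.0222]), 'gripper_force': 0.0, 'finger_gap': 0.0930990032671946} -0.0188
```

View pics/a.png

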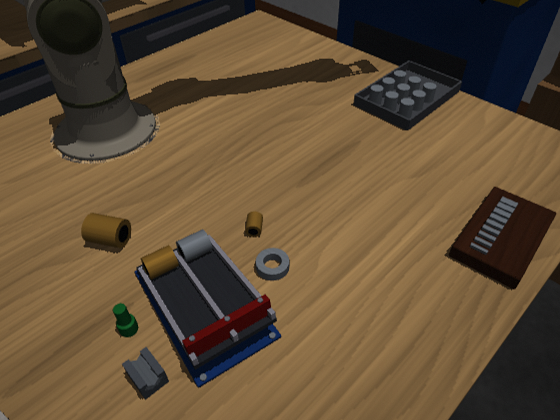

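View pics/b.png

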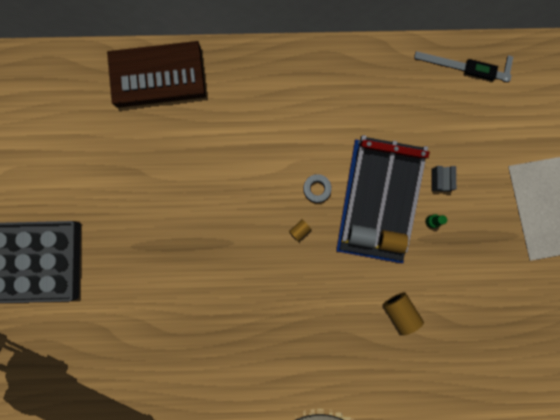

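The scene view shows the bronze sleeve at about (158,261) and the steel one at (195,245). In the top view they are at (393,241) and (363,236). So bronze is in the right-hand lane (y = -32). The other bronze items, large at (403,314) and small at (300,231) in the top view, are look-alikes off the ramp. Next I fit the ramp pose.

Run:
```python
from h import *
from scipy.optimize import least_squares
np.set_printoptions(precision=4,suppress=True)
S=[env.snapshot(n) for n in("scene","top")]
L=dict(deck=(0,0,0),lip=(-.1,0,.006),stop=(.095,0,0),bronze_sleeve=(-.082,-.032,.02),steel_sleeve=(-.082,.032,.02))
c,s_=np.cos(np.radians(8)),np.sin(np.radians(8))
def W(p,l):
    l=np.array(l); h=np.array([l[0]*c-l[2]*s_,l[1]]); z=.038+l[0]*s_+l[2]*c
    y=p[2]; return np.array([p[0]+np.cos(y)*h[0]-np.sin(y)*h[1],p[1]+np.sin(y)*h[0]+np.cos(y)*h[1],z])
def proj(s,w): return cv2.projectPoints(w[None],np.array(s["rvec"],float),np.array(s["tvec"],float),np.array([[s["fx"],0,s["cx"]],[0,s["fy"],s["cy"]],[0,0,1]]),None)[0].ravel()
p=np.array([.56,-.148,-.228]); obs=[]
for s in S:
    for n,l in L.items():
        k=[np.array(m["xy"])*[560,420] for m in env.mark_of(s,n)]
        k=[x for x in k if np.linalg.norm(x-proj(s,W(p,l)))<20]
        if k: obs.append((s,n,min(k,key=lambda x:np.linalg.norm(x-proj(s,W(p,l))))))
f=lambda p:np.concatenate([proj(s,W(p,L[n]))-o for s,n,o in obs])
r=least_squares(f,p,loss="soft_l1",x_scale=[.01,.01,.05]); p=r.x
print(p); 
for (s,n,o),e in zip(obs,f(p).reshape(-1,2)): print(n,e)
for x in(-.13,-.11,-.095,.067,.0):print(x,W(p,(x,-.032,.02)))
im=S[0]["image"].copy()
for q in [(x,y,0) for x in(-.12,.12) for y in(-.068,.068)]+[(-.1,-.032,.006),(.095,-.032,0),(-.102,-.032,.02)]:
    cv2.circle(im,tuple(int(v) for v in proj(S[0],W(p,q))),1,(0,255,0),-1)
cv2.imwrite("pics/c.png",cv2.resize(cv2.cvtColor(im[220:400,90:310],cv2.COLOR_RGB2BGR),None,fx=3,fy=3))
```

```text
[ 0.5599 -0.1474 -0.2131]
deck [-0.1746  2.7351]
lip [-1.0189 -3.8828]
stop [0.0774 1.1056]
bronze_sleeve [3.4543 1.4124]
steel_sleeve [-0.5039  2.4684]
deck [-0.863   1.8604]
lip [-1.1139  3.631 ]
stop [-0.5966  3.8809]
bronze_sleeve [-0.9408 -4.7959]
steel_sleeve [ 0.524 -0.024]
-0.13 [ 0.4246 -0.1509  0.0397]
-0.11 [ 0.4439 -0.1551  0.0425]
-0.095 [ 0.4584 -0.1582  0.0446]
0.067 [ 0.6152 -0.1921  0.0671]
0.0 [ 0.5504 -0.1781  0.0578]
```

View pics/c.png

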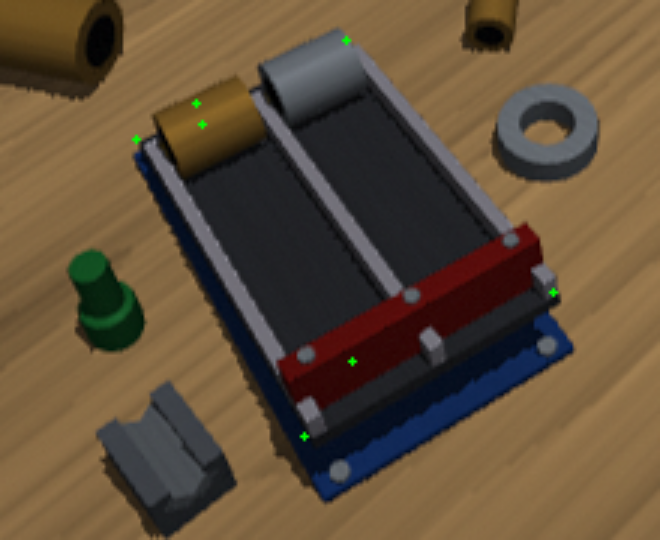

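carry_out(deltas="0 0 0.03 30 -35 0 -1;0 0 0.06 60 -70 0 -1;0 0 0.09 90 -105 0 -1;0 0 0.12 110 -140 0 -1;0 0 0.15 130 -180 0 -1;0 0 0.18 150 -220 0 -1;0 0 0.2 170 -260 0 -1;0 0 0.2 180 -300 0 -1")

```text
clock: 2.17
eef_pos: [0.4813, 0.3746, 0.2188]
eef_rot: [0.117, 0.993, 0.0, 0.0]
wrist_force: [0.4, -0.0, 0.7]
finger_gap: 0.0442
gripper_force: 0.0
```

Overlay: the fitted corners sit on the deck edges, e.g. (305,437), (346,40) and (137,140) in the crop. The fit is good to a few mm, with yaw about -0.215. The approach continues.

carry_out(deltas="0 0 0.01 0 -35 0 -1;0 0 0.015 0 -70 0 -1;0 0 0.015 0 -105 0 -1;0 0 0.015 0 -140 0 -1;0 0 0.015 0 -175 0 -1;0 0 0.015 0 -210 0 -1;0 0 0.015 0 -245 0 -1;0 0 0.015 0 -280 0 -1")

```text
clock: 2.83
eef_pos: [0.4796, 0.0947, 0.2189]
eef_rot: [0.11, 0.994, 0.0, 0.0]
wrist_force: [0.2, -1.0, 0.3]
finger_gap: 0.0008
gripper_force: 0.0
```

carry_out(deltas="0 0 0 -5 -35 -10 -1;0 0 0 -15 -70 -20 -1;0 0 0 -25 -105 -30 -1;0 0 0 -35 -140 -40 -1;0 0 0 -45 -175 -50 -1;0 0 0 -52 -205 -60 -1;0 0 0 -54 -230 -70 -1;0 0 0 -54 -230 -80 -1")

```text
clock: 3.5
eef_pos: [0.4249, -0.1386, 0.1385]
eef_rot: [0.113, 0.994, -0.001, 0.0]
wrist_force: [-0.0, 0.3, 0.4]
finger_gap: 0.0006
gripper_force: 0.0
```

carry_out(deltas="0 0 0 0 0 0 -1;0 0 0 0 0 0 -1;0 0 0 0 0 0 -1;0 0 0 0 0 0 -1;0 0 0 0 0 0 -1;0 0 0 0 0 0 -1;0 0 0 0 0 0 -1;0 0 0 0 0 0 -1")

```text
clock: 4.17
eef_pos: [0.4259, -0.1334, 0.1388]
eef_rot: [0.11, 0.994, -0.0, 0.0]
wrist_force: [-0.3, 0.1, -0.2]
finger_gap: 0.0006
gripper_force: 0.0
```

Run:
```python
from h import *
s=env.snapshot("scene");t=env.snapshot("top")
a=cv2.resize(s["image"][200:340,80:280],None,fx=3,fy=3);b=cv2.resize(t["image"][130:270,330:450],None,fx=3,fy=3)
cv2.imwrite("pics/d.png",cv2.cvtColor(np.hstack([a[:, :440],b]),cv2.COLOR_RGB2BGR))
e=env.state();print(e["eef_pos"],e["eef_rot"],e["clock"],e["wrist_force"])
```

```text
[ 0.42580601 -0.13355231  0.13869469] [ 1.10018808e-01  9.93929502e-01 -9.29201572e-06  8.65017063e-05] 4.2667 [-0.36447582  0.40823459 -0.22904997]
```

View pics/d.png

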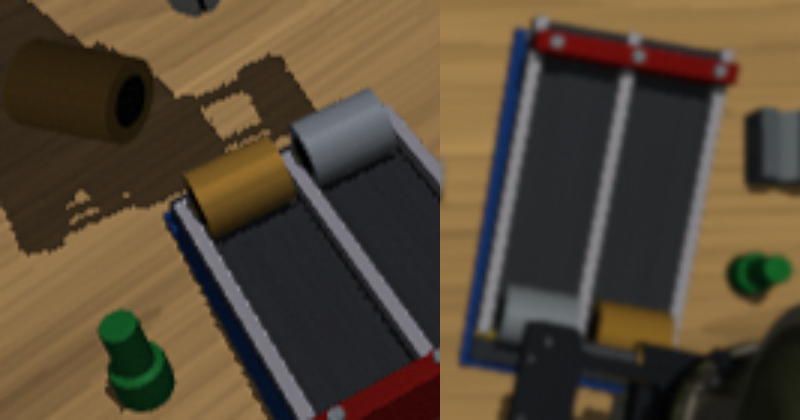

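The left (scene) crop shows the bronze sleeve at the foot, undisturbed at (240,185), and the plug gauge clear at (135,360). The gripper is above the foot, so I shift a little and go down.

carry_out(deltas="0 0 0 3 -9 0 -1;0 0 0 5 -18 0 -1;0 0 0 6 -19 -20 -1;0 0 0 6 -19 -45 -1;0 0 0 6 -19 -70 -1;0 0 0 6 -19 -90 -1;0 0 0 6 -19 -100 -1;0 0 0 6 -19 -100 -1")

```text
clock: 4.93
eef_pos: [0.4311, -0.1534, 0.0365]
eef_rot: [0.111, 0.994, 0.0, -0.002]
wrist_force: [-0.0, 0.9, 0.0]
finger_gap: 0.0004
gripper_force: 0.0
```

Run:
```python
from h import *
s=env.snapshot("scene")
cv2.imwrite("pics/e.png",cv2.cvtColor(cv2.resize(s["image"][170:310,80:280],None,fx=4,fy=4),cv2.COLOR_RGB2BGR))
e=env.state();print(e["eef_pos"],e["clock"],e["wrist_force"])
```

```text
[ 0.43131731 -0.15342934  0.03759152] 4.9833 [ 0.56873449  0.54056825 -0.34281867]
```

View pics/e.png

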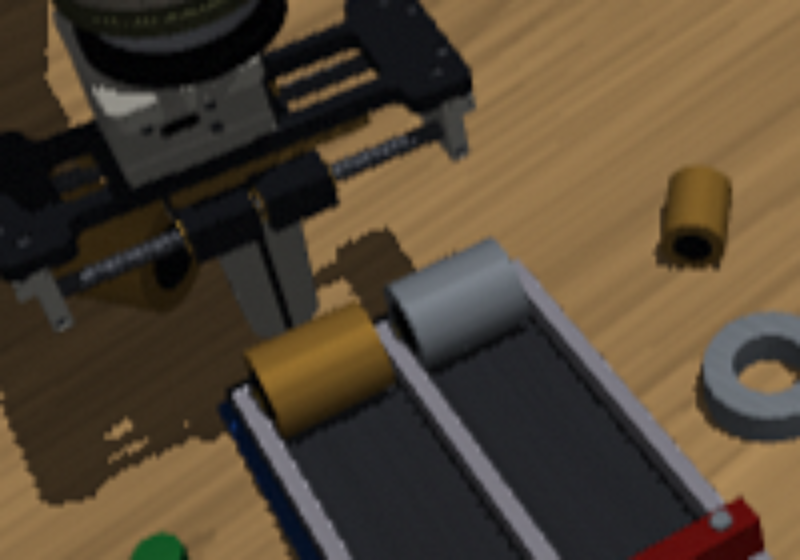

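The fingers are in the lane just behind the bronze sleeve, reaching down at about (285,325), with the sleeve centre at (320,370). I push up the slope gently along (0.967, -0.214, 0.139) per mm.

carry_out(deltas="0 0 0 1.9 -0.4 0.3 -1;0 0 0 3.9 -0.9 0.6 -1;0 0 0 5.8 -1.3 0.8 -1;0 0 0 7.7 -1.7 1.1 -1;0 0 0 9.7 -2.1 1.4 -1;0 0 0 11.6 -2.6 1.7 -1;0 0 0 13.5 -3 1.9 -1;0 0 0 15.5 -3.4 2.2 -1")

```text
clock: 5.65
eef_pos: [0.447, -0.156, 0.0409]
eef_rot: [0.11, 0.994, 0.0, -0.0]
wrist_force: [-1.2, 0.3, 0.7]
finger_gap: 0.0004
gripper_force: 0.7
```

carry_out(deltas="0 0 0 2.4 -0.5 0.3 -1;0 0 0 4.8 -1.1 0.7 -1;0 0 0 7.3 -1.6 1 -1;0 0 0 9.7 -2.1 1.4 -1;0 0 0 12.1 -2.7 1.7 -1;0 0 0 14.5 -3.2 2.1 -1;0 0 0 16.9 -3.7 2.4 -1;0 0 0 19.3 -4.3 2.8 -1")

```text
clock: 6.32
eef_pos: [0.4668, -0.1604, 0.0436]
eef_rot: [0.11, 0.994, 0.0, -0.0]
wrist_force: [-0.5, 1.2, 0.5]
finger_gap: 0.0003
gripper_force: 0.6
```

Run:
```python
from h import *
s=env.snapshot("scene")
cv2.imwrite("pics/f.png",cv2.cvtColor(cv2.resize(s["image"][170:350,80:300],None,fx=3,fy=3),cv2.COLOR_RGB2BGR))
e=env.state();print(e["eef_pos"],e["clock"],e["wrist_force"])
```

```text
[ 0.46755861 -0.1605767   0.04374905] 6.3667 [ 1.17086779 -0.36638749  0.42258971]
```

View pics/f.png

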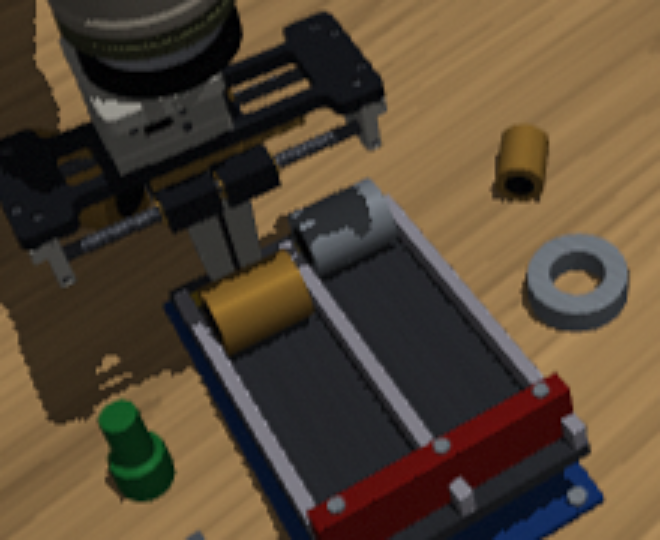

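The sleeve is rolling up with the fingers behind it, now centred at (258,303) and square in its lane. The steel sleeve hasn't moved. I keep pushing.

carry_out(deltas="0 0 0 3.4 -0.7 0.4 -1;0 0 0 6.8 -1.5 0.9 -1;0 0 0 10.1 -2.2 1.3 -1;0 0 0 13.5 -3 1.8 -1;0 0 0 16.9 -3.7 2.2 -1;0 0 0 20.3 -4.5 2.6 -1;0 0 0 23.7 -5.2 3.1 -1;0 0 0 27.1 -6 3.5 -1")

```text
clock: 7.03
eef_pos: [0.494, -0.1664, 0.0472]
eef_rot: [0.11, 0.994, 0.0, 0.0]
wrist_force: [-1.5, 0.8, 0.2]
finger_gap: 0.0003
gripper_force: 0.6
```

carry_out(deltas="0 0 0 3.4 -0.7 0.4 -1;0 0 0 6.8 -1.5 0.9 -1;0 0 0 10.1 -2.2 1.3 -1;0 0 0 13.5 -3 1.8 -1;0 0 0 16.9 -3.7 2.2 -1;0 0 0 20.3 -4.5 2.6 -1;0 0 0 23.7 -5.2 3.1 -1;0 0 0 27.1 -6 3.5 -1")

```text
clock: 7.7
eef_pos: [0.5211, -0.1724, 0.0507]
eef_rot: [0.11, 0.994, -0.0, 0.0]
wrist_force: [-0.3, -0.3, 0.1]
finger_gap: 0.0004
gripper_force: 0.6
```

carry_out(deltas="0 0 0 3.4 -0.7 0.4 -1;0 0 0 6.8 -1.5 0.9 -1;0 0 0 10.1 -2.2 1.3 -1;0 0 0 13.5 -3 1.8 -1;0 0 0 16.9 -3.7 2.2 -1;0 0 0 20.3 -4.5 2.6 -1;0 0 0 23.7 -5.2 3.1 -1;0 0 0 27.1 -6 3.5 -1")

```text
clock: 8.37
eef_pos: [0.5482, -0.1784, 0.0542]
eef_rot: [0.11, 0.994, 0.0, 0.0]
wrist_force: [-0.8, -0.2, -0.0]
finger_gap: 0.0007
gripper_force: 0.6
```

Run:
```python
from h import *
s=env.snapshot("scene")
cv2.imwrite("pics/g.png",cv2.cvtColor(cv2.resize(s["image"][170:370,80:300],None,fx=3,fy=3),cv2.COLOR_RGB2BGR))
e=env.state();print(e["eef_pos"],e["clock"],e["wrist_force"],e["gripper_force"])
```

```text
[ 0.5491736  -0.17862817  0.05428558] 8.4167 [ 0.83445895 -1.42930927 -0.39415855] 0.0
```

View pics/g.png

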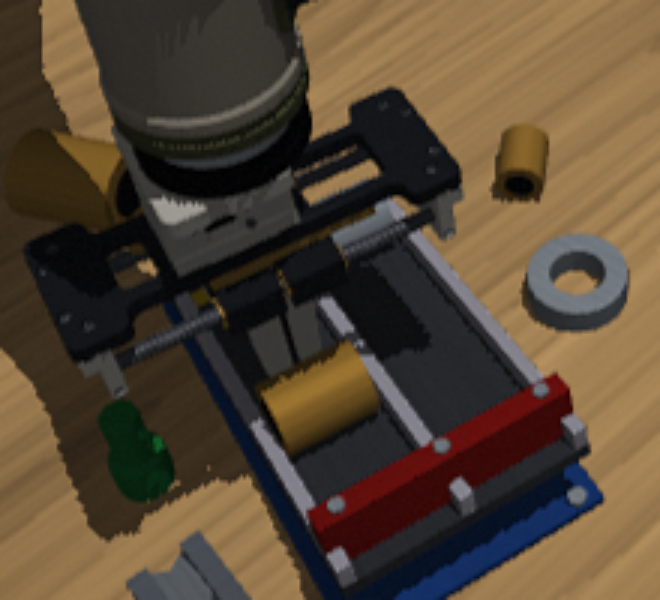

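The sleeve is at (320,398), straight in its lane and about 45 mm short of the stop. The gripper is well above the plug gauge. I go on and slow down near the stop.

carry_out(deltas="0 0 0 3.4 -0.7 0.4 -1;0 0 0 6.8 -1.5 0.9 -1;0 0 0 10.1 -2.2 1.3 -1;0 0 0 13.5 -3 1.8 -1;0 0 0 16.9 -3.7 2.2 -1;0 0 0 20.3 -4.5 2.6 -1;0 0 0 23.7 -5.2 3.1 -1;0 0 0 27.1 -6 3.5 -1")

```text
clock: 9.08
eef_pos: [0.5753, -0.1845, 0.0577]
eef_rot: [0.11, 0.994, 0.0, 0.0]
wrist_force: [-1.7, 0.2, -0.1]
finger_gap: 0.0006
gripper_force: 0.7
```

carry_out(deltas="0 0 0 1.5 -0.3 0.2 -1;0 0 0 3 -0.6 0.4 -1;0 0 0 4.5 -1 0.6 -1;0 0 0 6 -1.3 0.8 -1;0 0 0 7.5 -1.6 1 -1;0 0 0 9 -1.9 1.2 -1;0 0 0 10.5 -2.3 1.4 -1;0 0 0 12 -2.6 1.6 -1")

```text
clock: 9.75
eef_pos: [0.5871, -0.187, 0.0592]
eef_rot: [0.11, 0.994, -0.0, 0.0]
wrist_force: [-0.8, -0.1, 0.9]
finger_gap: 0.0009
gripper_force: 0.7
```

carry_out(deltas="0 0 0 1 -0.2 0.1 -1;0 0 0 2 -0.4 0.2 -1;0 0 0 3 -0.6 0.3 -1;0 0 0 4 -0.9 0.5 -1;0 0 0 5 -1.1 0.6 -1;0 0 0 6 -1.3 0.7 -1;0 0 0 7 -1.5 0.9 -1;0 0 0 8 -1.7 1 -1")

```text
clock: 10.42
eef_pos: [0.5951, -0.1887, 0.0603]
eef_rot: [0.11, 0.994, -0.0, 0.0]
wrist_force: [-1.2, 0.3, 1.0]
finger_gap: 0.0008
gripper_force: 0.7
```

carry_out(deltas="0 0 0 0.8 -0.2 0.1 -1;0 0 0 1.5 -0.3 0.2 -1;0 0 0 2.3 -0.5 0.3 -1;0 0 0 3 -0.6 0.4 -1;0 0 0 3.8 -0.8 0.5 -1;0 0 0 4.5 -1 0.6 -1;0 0 0 5 -1.1 0.6 -1;0 0 0 5 -1.1 0.6 -1")

```text
clock: 11.08
eef_pos: [0.5961, -0.1892, 0.0601]
eef_rot: [0.11, 0.994, 0.0, -0.004]
wrist_force: [-9.9, 2.4, 4.8]
finger_gap: 0.0006
gripper_force: 5.5
```

Run:
```python
from h import *
s=env.snapshot("scene")
cv2.imwrite("pics/i.png",cv2.cvtColor(cv2.resize(s["image"][230:380,110:300],None,fx=4,fy=4),cv2.COLOR_RGB2BGR))
e=env.state();print(e["eef_pos"],e["clock"],e["wrist_force"],e["gripper_force"])
```

```text
[ 0.59616837 -0.18917531  0.06012786] 11.1333 [-9.79621387  1.9347956   4.0723556 ] 5.446708537638187
```

View pics/i.png

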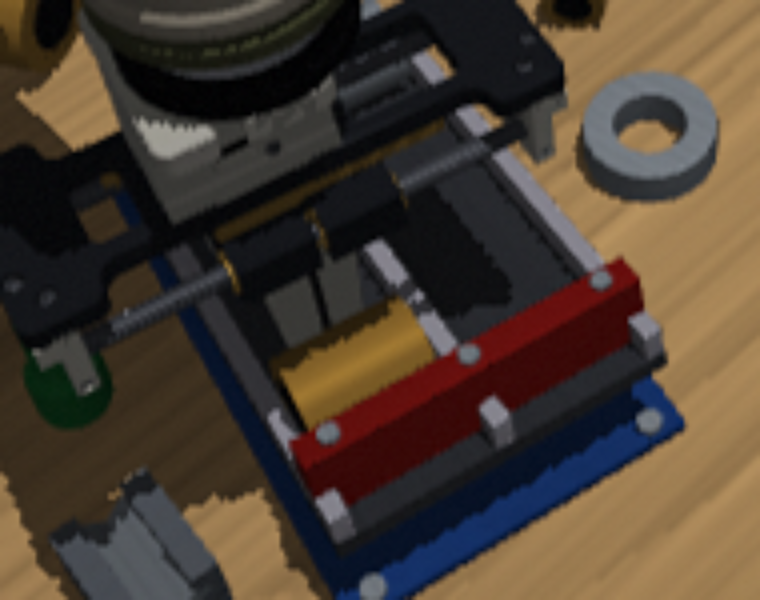

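The bronze sleeve is seated against the red stop at (360,365), with the fingers behind it pressing steadily at about 10 N. The stop contact came within 1 mm of the expected place, so I hand the job in.

```bash
python3 -c "
from station import env
print(env.finish_job())"
```

```text
the job is handed in; nothing more can be done
None
```

The bronze sleeve was pushed up its lane to the red stop, and I handed the job in at about 11 s with the fingers still pressing it there at about 10 N; the steel sleeve, gauges and V-block were not touched, and no verdict came back.

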